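Load the clamshell test jig and hold it shut on its pin

TASK

Load the test jig: pick the circuit board up gently by its thin sheet-metal can, lay it flat in the jig's nest with its row of gold edge contacts towards the lid's hinge, let go, and lower the lid softly onto it. Then take the locating pin with the large knob from the rack and push it straight down through the aligned holes of lid and base until its collar presses the sprung lid fully shut. Finish while still holding the knob and pressing it down, so that the lid stays fully shut, and leave everything else on the bench where it is.

Things in the scene. Friction and masses are not known exactly. Their poses are not given: they have to be found in the camera images.
- jig: clamshell test jig of black plastic, fixed to the bench, base 116 x 116 x 20 mm. Origin: centre of its underside; x points from its front to the hinge side, z up. A front land (x -58 to -30 mm, full width) rises to 38 mm above the bench and has the base hole; the nest is behind it, then the hinge blocks
- nest (a point): centre of the top of the sprung grey nest plate (40 x 60 mm), 25 mm above the bench: the seated board's origin comes here, axes along the jig's. It gives from 8 N and is 3 mm lower at 12 N, lid shut. Steel guides at the corners, straight to 29 mm and flared outward to 35 mm above the bench, stand 1.5 mm off the board's edges; the middle 30 mm of its short ends stays open
- lid (a joint): lid angle, rad: 0 fully shut, grows as it opens; starts between 1.87 and 2.12 (past upright, leaning away), stop at 2.2. Stiff hinge: the lid (0.15 kg) stays where it is left. Lowered on a loaded board it comes to rest at about 0.06, propped by the springs; from there about 7 N down on the pin shuts it, and it springs back up when let go
- lid_hinge (a point): point on the hinge axis, 50 mm behind the jig's centre, 38 mm above the bench; the axis is the jig's y. The lid is an 8 mm plate 116 mm wide with a window, reaching 108 mm from the hinge, its underside in the hinge plane; two posts under it, 14 mm long, 50 mm from the hinge, press on the board near its short ends
- lid_handle (a point): middle of the lid's handle, a round steel bar of 9 mm diameter and 76 mm length parallel to the hinge, 140 mm from the hinge axis, 32 mm clear of the lid's edge; with the lid shut it is 42 mm above the bench. It can turn in a pinching grip
- lid_hole (a point): centre of the upper mouth of the lid's 12 mm pin hole (8 mm deep, chamfered), 94 mm from the hinge axis, on the lid's top face; 46 mm above the bench when shut
- base_hole (a point): centre of the mouth of the 12 mm pin hole in the base, 38 mm above the bench, 34 mm deep, upright; under the lid's hole when the lid is down
- board: circuit board 46 (x) x 72 (y) x 2.4 mm, 45 g, lying on the mat. Origin: centre of its underside; z up. On it a shield can of thin sheet metal 26 (x) x 32 (y) x 12 mm, centred 4 mm towards -x, its top 14.4 mm above the underside; grip it across its 32 mm. The can dents if squeezed with more than about 50 N
- contacts (a point): middle of the row of gold edge contacts along the board's +x long edge, 21 mm from its origin
- pin: steel locating pin with the large knob, standing in one of the two holes of the rack. Origin: centre of its foot; z up its axis. Shank 10 mm diameter, 34 mm long with a 7 mm tapered nose; collar 28 mm diameter from 34 to 38 mm; round knob 22 mm diameter from 38 to 68 mm. 60 g
- pin_tip (a point): the pin's foot end (its origin)
- pin_collar (a point): centre of the underside of the pin's collar, 34 mm above the foot
- spare_pin: thinner pin for another jig in the other hole of the rack (shank 6 mm, knob 12 mm diameter, 22 mm high); not needed, leave it
- pin_rack: aluminium block 120 (x) x 36 (y) x 40 mm, fixed to the bench, with two 13 mm holes at x = -30 and +30 mm; a pin's collar rests on its top. Origin: centre of its underside
- scrap_board: bare circuit board 58 x 90 mm without a can, lying flat; bystander. Origin under its centre
- solder_spool: solder reel, 60 mm diameter, 40 mm high; bystander. Origin under its centre
- flux_tin: flat metal tin, 52 mm diameter, 24 mm high; bystander. Origin under its centre
- cleaner: white plastic bottle, 52 mm diameter, 100 mm high; bystander. Origin under its centre
- screwdriver: screwdriver lying down, 150 mm long, about 30 mm high; bystander
- multimeter: handheld multimeter 165 x 80 x 42 mm lying flat; bystander. Origin under its centre
- hard_drive: hard drive 70 x 100 x 10 mm lying flat; bystander. Origin under its centre
- tweezers: steel tweezers, 115 mm long, 7 mm high, lying flat; bystander
Mind the look-alikes: they are no part of the job. Leave any brown or pink look-alike of the board alone.

How it is judged:
By the outcome, as a careful person would: the job done as asked, in the order asked, and still so for the second after the job is handed in, while the arm keeps its last pose, push and grip.
It also fails if it takes over 72 s, if anything falls off the work surface, if the arm or the gripper's body presses on something with over 40 N, if the wrist force passes 120 N, or if a joint passes its speed limit or range.

ROBOT

A 6-joint arm with a two-finger parallel gripper is mounted at the origin on the work surface. World frame = base frame: x ahead of the robot, y to its left, z up, the work surface at z = 0. Lengths are in m, angles in degrees, forces in N, time in s.
With the tool pointing down it reaches from about 0.35 to 0.975 m from the base axis. Payload 7.1 kg.
Tool frame: the origin (TCP) lies on the centre line of the jaws, within the pads' length; the fingertips stand 17 mm ahead of it and the grasp point (between the pads) lies 2 mm behind it; z points along the fingers, y is the line along which they close (so a half turn about z gives the same grasp; the last joint's range is limited). The gripper opens to 88 mm and grips with 3 to 60 N. Pads are 20 mm wide; open, the fingers measure 115 mm over their backs; the gripper's body (75 mm by 178 mm) begins 61 mm behind the grasp point.
Start: joints at [75.172, 24.242, 93.386, -0, 62.372, -1.089], TCP at [0.148, 0.607, 0.24] pointing down, gripper open.
Joint ranges: [-172.04, 172.04], [-51.8, 120.97], [4.93, 147.93], [-75.15, 255.16], [6.16, 154.13], [-145.62, 145.62]. Speed limits (degrees/s): [136.94, 136.94, 172.46, 180, 180, 180].

INTERFACE

Orientations are given as [roll, pitch, yaw] about the fixed x, y, z axes, in that order (R = Rz(yaw) Ry(pitch) Rx(roll)).
In Python, from workcell import arm gives the robot as it stands.
- The arm moves only by the shell command python3 -m jog 'ROWS' [FORCE]. ROWS is JSON, a list that holds one entry, the list of rows, each a list of 5 numbers: the shift along the tool's x, y, z in cm, then the turn about the tool's z in rad, then the finger opening in cm, from 0 to 8.78. A call has 1 to 10 rows; each row is the pose to reach, as a shift and turn from the pose commanded when the call began, along the tool's axes at that moment; what a row does not reach only later rows make up. A row lasts 1/12 s, in which the tool goes at most 41.7 mm and 7.16 degrees, less where a joint would pass 70% of its speed; a pose out of reach is approached as far as the arm can. A call with a gripper value outside its range is refused whole. The fingers move at their own pace and stop on an object; FORCE is the grip in N (left out, the last holds). Time passes only in rows, so rows that repeat a pose let the fingers close. It gives the time, the measured TCP pose, the force, the opening and the grip force at its end, in the units of the state.
- arm.read_state(): the state, without advancing time (a new reading comes with each control period).
- arm.get_image(name): name is "side" or "top"; returns the picture (400x640x3 uint8, red, green, blue); there is no depth.
- arm.camera_params(name): a dict with "fx", "fy", "cx", "cy" (pixels), "rvec" (rotation vector, rad) and "tvec" (3), from world to camera coordinates, as OpenCV has them. Camera axes: x right, y down, z forward; pixel columns grow to the right and rows downward; lengths in m; the calibration is good to about 2 mm. A picture is of the moment at which its call begins. camera_params takes no time and is no camera call.
- arm.hand_in(): hands the job in; it is judged then, once.
The state is a dict: "clock": time; "joint_pos": joint angles; "qd": joint speeds; "tau": joint torques, N m; "position": TCP position; "tool_rot": TCP orientation; "wrist_force": force on the tool from outside, world axes, zero at the start; "torque": the same for the moment, N m; "opening": finger opening in m; "gripper_force": force on a finger pad.
Only numpy, scipy, OpenCV 4.12 (cv2) and the standard library are available. Lean on these libraries where they do the work, as an engineer would, in place of code of your own. Each camera call takes 0.05 s, during which the arm holds its last target. There are 200 camera calls.

## Working session

There is one attempt and no reset: what is moved stays moved. The work goes in short steps, Python scripts to look and compute and a shell command to move; the robot and the scene stay as the last step left them, time stands still between calls to the robot, and variables do not carry over. Pictures are saved under pics/ and viewed, at most 10 in all, crops included, and the job is handed in when it is done.

```bash
ls; mkdir -p pics
cat > h.py <<'E'
import numpy as np, cv2
from workcell import arm
def cam(n):
    p=arm.camera_params(n); K=np.array([[p['fx'],0,p['cx']],[0,p['fy'],p['cy']],[0,0,1]]); R=cv2.Rodrigues(np.array(p['rvec'],float))[0]; t=np.array(p['tvec'],float).ravel()
    return K,R,t
def ray(n,uv):
    K,R,t=cam(n); d=R.T@np.linalg.solve(K,[uv[0],uv[1],1.]); return -R.T@t,d
def onz(n,uv,z):
    c,d=ray(n,uv); return c+d*(z-c[2])/d[2]
def proj(n,P):
    K,R,t=cam(n); q=K@(R@np.asarray(P,float)+t); return q[:2]/q[2]
def tri(uvt,uvs):
    c1,d1=ray('top',uvt); c2,d2=ray('side',uvs)
    A=np.c_[d1,-d2]; s=np.linalg.lstsq(A,c2-c1,rcond=None)[0]
    a=c1+s[0]*d1;b=c2+s[1]*d2; return (a+b)/2,np.linalg.norm(a-b)
def bgr(n): return cv2.cvtColor(np.asarray(arm.get_image(n)),cv2.COLOR_RGB2BGR)
E
python3 - <<'E'
from h import *
for n in('top','side'):
    im=bgr(n); cv2.imwrite(f'pics/{n}0.png',im); K,R,t=cam(n); print(n,-R.T@t,R.round(3).tolist(),K[0,0])
print(arm.read_state())
E
```

```text
pics
top [0.39412492 0.05074896 1.39988103] [[-0.015, -1.0, -0.028], [-0.996, 0.017, -0.084], [0.084, 0.027, -0.996]] 513.3944335948618
side [-0.0275797  -0.56357901  0.53231751] [[0.757, -0.653, 0.001], [-0.314, -0.366, -0.876], [0.573, 0.663, -0.482]] 373.4345869476432
{'clock': 0.1, 'joint_pos': array([ 7.51709949e+01,  2.42780878e+01,  9.34251813e+01, -7.43195529e-05,
        6.23751945e+01, -1.08747514e+00]), 'qd': array([ 0.0599672 , -0.07874056, -0.26797639,  0.03342228,  0.0837868 ,
       -0.01334439]), 'tau': array([-7.21278757e-04, -5.45615387e+01, -2.74318260e+01,  6.44133543e-02,
        1.89078046e-02, -3.78978939e-05]), 'position': array([0.14830566, 0.60666086, 0.23901369]), 'tool_rot': array([-1.79921549e+02, -1.42336399e-03,  1.66258504e+02]), 'wrist_force': array([-0.12449292, -0.4667429 , -0.00155633]), 'torque': array([-0.04463484, -0.04097233, -0.09872398]), 'gripper_force': 0.0, 'opening': 0.08789186315455072}
```

View pics/top0.png

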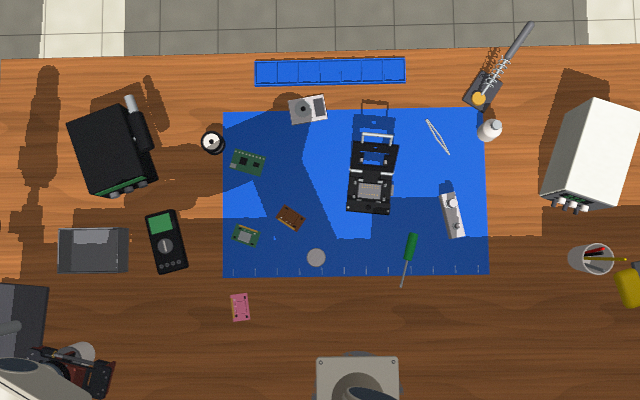

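View pics/side0.png

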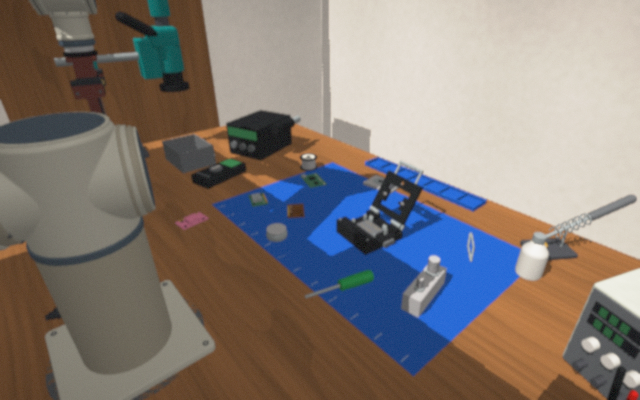

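The top view shows a green board with a grey can at (246,235), a green board without a can at (247,162), a brown one at (290,218) and a pink one at (240,307). The green one with the can fits. The jig is at (372,185) with its lid leaning away from the robot. The rack is at (452,210). I'll enlarge these in one tile.

Run:
```python
from h import *
t=cv2.imread('pics/top0.png');s=cv2.imread('pics/side0.png')
def c(im,x,y,w,h,W,H): return cv2.resize(im[y:y+h,x:x+w],(W,H),interpolation=cv2.INTER_CUBIC)
a=np.hstack([c(t,226,216,40,40,300,300),c(t,425,175,50,75,200,300),c(t,340,95,75,75*1,300,300)])
b=np.hstack([c(t,340,165,60,60,300,300),c(s,395,250,60,72,250,300),c(s,235,185,50,60,250,300)])
cv2.imwrite('pics/crop1.png',np.vstack([a,b]))
```

```text
(no output)
```

View pics/crop1.png

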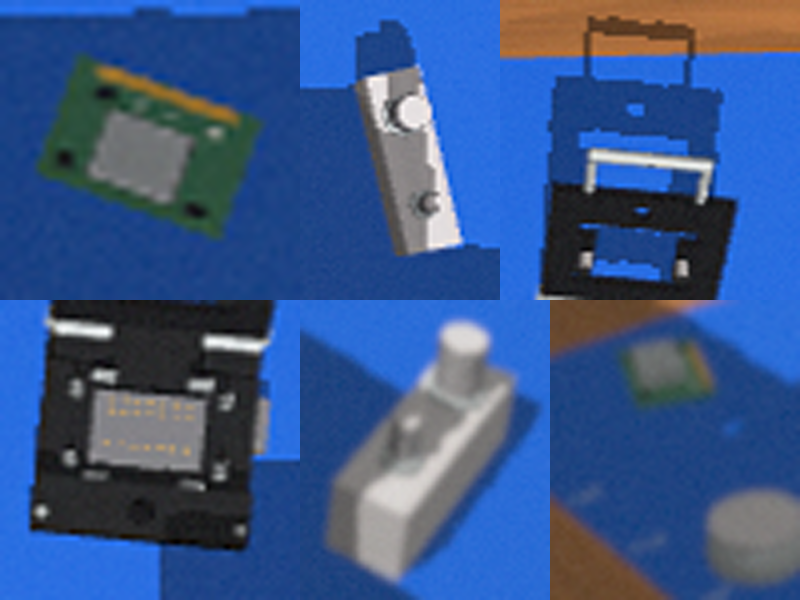

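The crop confirms the board: green, grey can, gold contact row on its far (+x) side. The large-knob pin is at about (452,203), at the far end of the rack. The nest plate is at about (369,190). Next I'll measure.

```bash
cat > meas.py <<'E'
from h import *
S=8
def blob(im,roi,f):
    x,y,w,h=roi; c=cv2.resize(im[y:y+h,x:x+w],None,fx=S,fy=S,interpolation=cv2.INTER_CUBIC)
    m=f(cv2.cvtColor(c,cv2.COLOR_BGR2HSV).astype(int)).astype(np.uint8)
    n,l,st,ce=cv2.connectedComponentsWithStats(m); k=1+np.argmax(st[1:,4]); m=(l==k).astype(np.uint8)
    cn=max(cv2.findContours(m,0,1)[0],key=cv2.contourArea)
    up=lambda p:(np.asarray(p,float)+.5)/S-.5+[x,y]
    return up(ce[k]),up(cv2.boxPoints(cv2.minAreaRect(cn))),up(cn[:,0,:])
def rect(n,box,z):
    P=np.array([onz(n,b,z) for b in box])[:,:2]; c=P.mean(0); e1=P[1]-P[0]; e2=P[2]-P[1]
    return c,np.linalg.norm(e1)*1e3,np.degrees(np.arctan2(e1[1],e1[0])),np.linalg.norm(e2)*1e3,np.degrees(np.arctan2(e2[1],e2[0]))
green=lambda h:(h[...,0]>40)&(h[...,0]<90)&(h[...,1]>60)
notblue=lambda h:~((h[...,0]>95)&(h[...,0]<125)&(h[...,1]>120))
gold=lambda h:(h[...,0]>10)&(h[...,0]<30)&(h[...,1]>90)
grey=lambda h:(h[...,1]<60)&(h[...,2]>85)
E
python3 - <<'E'
from meas import *
np.set_printoptions(precision=4,suppress=True)
t=cv2.imread('pics/top0.png');s=cv2.imread('pics/side0.png')
c,b,_=blob(t,(226,216,40,40),notblue); print('board',c,rect('top',b,.0024))
cg,bg,_=blob(t,(226,216,40,40),gold); print('gold',onz('top',cg,.0024),rect('top',bg,.0024))
cc,bc,_=blob(t,(226,216,40,40),lambda h:(h[...,1]<70)&(h[...,2]>90)); print('can',cc,rect('top',bc,.0144))
cs,_,_=blob(s,(245,185,30,24),lambda h:(h[...,1]<70)&(h[...,2]>90)); print('can tri',cs,tri(cc,cs))
cn,bn,_=blob(t,(352,175,36,28),grey); print('nest',cn,rect('top',bn,.025))
for z in (.038,):
  for p in [(348,207.4),(388,211)]: print('screw',onz('top',p,z))
cj,bj,cont=blob(t,(340,140,65,80),lambda h:(h[...,2]<70)); print('black',cj,bj)
ck,bk,_=blob(t,(440,193,25,18),lambda h:(h[...,2]>175)&(h[...,1]<60)); print('knob',ck,rect('top',bk,.074))
cks,bks,_=blob(s,(422,255,24,12),lambda h:(h[...,2]>150)&(h[...,1]<60)); print('knob tri',cks,bks,tri(ck,cks))
ch,bh,_=blob(t,(355,128,45,18),lambda h:(h[...,2]>150)&(h[...,1]<60)); print('handle',ch,bh)
E
```

```text
board [245.3886 234.9527] (array([0.4354, 0.2966]), np.float64(47.09381435621367), np.float64(-20.039967309936557), np.float64(71.96775385182929), np.float64(-110.56822344090253))
gold [0.4536 0.2899 0.0024] (array([0.4535, 0.2898]), np.float64(5.651941631355684), np.float64(-19.67721401489481), np.float64(55.03194515756796), np.float64(-110.18714865094411))
can [244.1634 236.4204] (array([0.4311, 0.2979]), np.float64(27.672452935895134), np.float64(-20.45684001532319), np.float64(33.98710424331243), np.float64(-110.89469244497378))
can tri [257.3486 197.8485] (array([0.4341, 0.2977, 0.0046]), np.float64(0.006790422636890866))
nest [368.9853 190.7291] (array([ 0.5481, -0.0414]), np.float64(40.820252820965784), np.float64(-6.392937388157139), np.float64(61.47637777113071), np.float64(-96.35173440731413))
screw [0.503  0.0161 0.038 ]
screw [ 0.4917 -0.0897  0.038 ]
black [370.7189 177.4797] [[344.8317 210.3557]
 [352.6146 139.337 ]
 [398.3597 144.3502]
 [390.5769 215.3689]]
knob [454.0345 203.1078] (array([ 0.5057, -0.2543]), np.float64(21.01180377461504), np.float64(-80.53155806583042), np.float64(39.886191825330805), np.float64(-171.7952373903939))
knob tri [433.9139 259.3511] [[427.66   256.2389]
 [438.5414 254.2238]
 [440.0194 262.2047]
 [429.1379 264.2198]] (array([ 0.5072, -0.2567,  0.0734]), np.float64(0.0014695583368317879))
handle [377.0301 135.8359] [[360.6514 142.1806]
 [361.8822 131.3488]
 [392.7955 134.8617]
 [391.5647 145.6934]]
```

Run:
```python
from meas import *
np.set_printoptions(precision=4,suppress=True)
t=cv2.imread('pics/top0.png');s=cv2.imread('pics/side0.png')
print('proj can side',proj('side',(.4315,.298,.0144)),'nest',proj('side',(.5481,-.0414,.025)))
# base front corners and hole
for p in [(344.83,210.36),(390.58,215.37)]: print('front corner',onz('top',p,.038))
x,y,w,h=360,200,18,14; g=cv2.cvtColor(t,cv2.COLOR_BGR2GRAY)[y:y+h,x:x+w].astype(int); print(g)
yaw=np.radians(-6.3);R=np.array([[np.cos(yaw),-np.sin(yaw)],[np.sin(yaw),np.cos(yaw)]]);n=np.array([.5481,-.0414])
for nm,q in (('hole',(-.044,0,.038)),('cornerL',(-.058,.058,.038)),('cornerR',(-.058,-.058,.038))):
    print(nm,proj('top',[*(n+R@q[:2]),q[2]]))
hg=n+R@[.05,0]
for th in (1.85,1.95,2.0,2.05,2.15):
    d=np.array([-np.cos(th),np.sin(th)]);nn=np.array([np.sin(th),np.cos(th)])
    q=.14*d+.004*nn; P=[*(hg+R@[q[0],0]),.038+q[1]]
    print(th,P,proj('top',P),proj('side',P))
a=cv2.resize(t[125:150,350:400],(800,400),interpolation=cv2.INTER_CUBIC); b=cv2.resize(s[155:185,385:430],(300,200),interpolation=cv2.INTER_CUBIC);c=cv2.resize(s[185:215,240:285],(300,200),interpolation=cv2.INTER_CUBIC)
cv2.imwrite('pics/crop2.png',np.vstack([a,np.hstack([b,c,np.zeros((200,200,3),np.uint8)])]))
```

```text
proj can side [255.0243 195.1723] nest [367.5907 226.5845]
front corner [0.4953 0.0246 0.038 ]
front corner [ 0.48   -0.0962  0.038 ]
[[ 96  59  29  23  28  27  24  28  26  25  25  27  30  29  20  26  36  42]
 [ 44  39  39  34  39  36  31  29  32  29  29  29  27  29  24  42  80 101]
 [ 43  42  42  43  46  46  42  44  43  40  41  38  40  35  37  47  66  78]
 [ 44  44  42  44  41  41  44  44  45  42  39  43  41  40  46  45  42  43]
 [ 42  41  42  43  45  37  43  38  32  39  44  41  43  42  41  45  42  41]
 [ 39  38  43  41  38  43  30  11  18  28  31  41  41  44  38  40  43  43]
 [ 43  42  42  42  40  35  28  28  24  25  26  40  43  45  43  42  47  44]
 [ 38  44  42  39  44  36  28  28  28  26  19  43  41  42  44  37  28  33]
 [ 43  38  43  41  46  33  28  33  29  30  22  42  41  31  28  27  29  28]
 [ 39  42  46  44  42  44  42  24  32  34  43  40  38  32  25  31  24  30]
 [ 41  45  44  41  46  43  42  41  40  43  37  42  40  25  28  26  31  23]
 [ 29  30  34  40  39  42  41  42  42  45  41  41  35  30  25  24  31  27]
 [ 58  38  42  39  19  18  19  24  24  30  31  34  38  28  26  23 
[... 188 characters left out ...]
9695601562728), np.float64(-0.05154249386623973), np.float64(0.17147616742924396)] [376.2213 146.0772] [400.4853 163.4228]
1.95 [np.float64(0.653003787511334), np.float64(-0.05298148596302354), np.float64(0.1665736367751366)] [376.5289 141.175 ] [404.2469 164.0541]
2.0 [np.float64(0.6593219913463682), np.float64(-0.053679022160361155), np.float64(0.16363705240940687)] [376.6587 138.8644] [406.0208 164.567 ]
2.05 [np.float64(0.6654864173635187), np.float64(-0.05435958112854915), np.float64(0.16038644084316572)] [376.7721 136.6566] [407.7183 165.2069]
2.15 [np.float64(0.6772927274015526), np.float64(-0.05566300989146032), np.float64(0.15297640004986862)] [376.9487 132.5733] [410.8706 166.8532]
```

View pics/crop2.png

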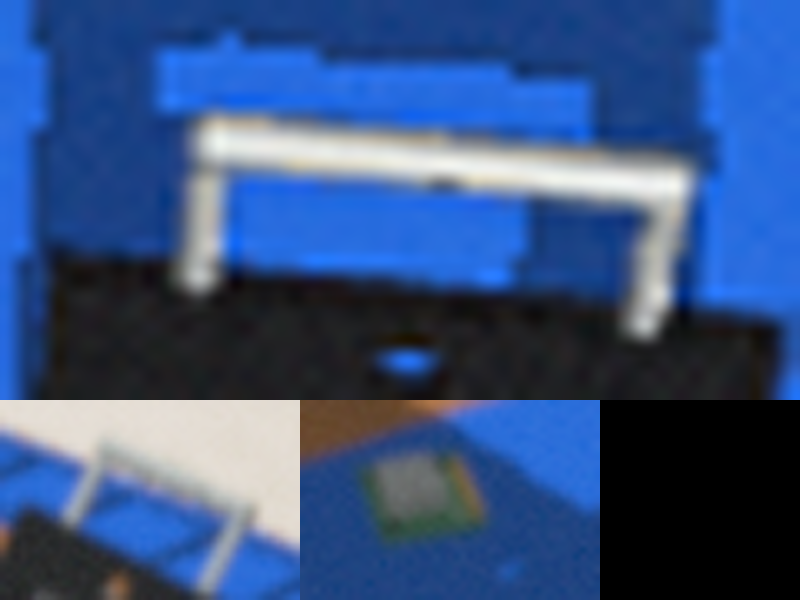

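```bash
cat > go.py <<'E'
import sys,numpy as np
from workcell import arm
from scipy.spatial.transform import Rotation as Ro
x,y,z,yaw=map(float,sys.argv[1:5]); s=arm.read_state()
R=Ro.from_euler('xyz',s['tool_rot'],degrees=True).as_matrix()
d=R.T@(np.array([x,y,z])-s['position'])*100
dy=-np.radians((yaw-s['tool_rot'][2]+180)%360-180)
print('shift cm',d.round(3),'turn',dy.round(4),'clock',s['clock'],'pos',s['position'].round(4),'rot',s['tool_rot'].round(2),'wf',s['wrist_force'].round(1),'op',round(s['opening'],4),'gf',s['gripper_force'])
E
python3 go.py .4317 .298 .10 159.8
```

```text
shift cm [-34.861 -23.232  13.932] turn 0.1127 clock 0.1 pos [0.1483 0.6067 0.239 ] rot [-179.92   -0.    166.26] wf [-0.1 -0.5 -0. ] op 0.0879 gf 0.0
```

```bash
python3 -m jog '[[[-9,-6,2,0.03,7],[-18,-12,5,0.06,6],[-27,-18,9,0.09,6],[-34.86,-23.23,13.93,0.1127,6],[-34.86,-23.23,13.93,0.1127,6],[-34.86,-23.23,13.93,0.1127,6],[-34.86,-23.23,13.93,0.1127,6],[-34.86,-23.23,13.93,0.1127,6],[-34.86,-23.23,13.93,0.1127,6],[-34.86,-23.23,13.93,0.1127,6]]]' 12; python3 go.py .4317 .298 .0205 159.8
```

```text
clock: 0.93
position: [0.4165, 0.3146, 0.1085]
tool_rot: [-180.0, -0.0, 159.8]
wrist_force: [1.0, 0.7, 0.1]
opening: 0.0599
gripper_force: 0.0
shift cm [-2.003 -1.036  8.799] turn 0.0003 clock 0.9333 pos [0.4165 0.3146 0.1085] rot [-1.7999e+02 -1.0000e-02  1.5982e+02] wf [1.  0.7 0.1] op 0.0599 gf 0.0
```

```bash
python3 -m jog '[[[0,0,0,0,6],[0,0,0,0,6],[0,0,0,0,6]]]'; python3 go.py .4317 .298 .045 159.8
```

```text
clock: 1.18
position: [0.4155, 0.3163, 0.1091]
tool_rot: [-180.0, -0.0, 159.7]
wrist_force: [0.8, 0.1, 1.2]
opening: 0.0601
gripper_force: 0.0
shift cm [-2.154 -1.151  6.411] turn -0.001 clock 1.1833 pos [0.4155 0.3163 0.1091] rot [-1.7998e+02 -3.0000e-02  1.5974e+02] wf [0.8 0.1 1.2] op 0.0601 gf 0.0
```

```bash
python3 -m jog '[[[-1,-0.5,3,0,6],[-2.15,-1.15,6.41,0,6],[-2.15,-1.15,6.41,0,6],[-2.15,-1.15,6.41,0,6],[-2.15,-1.15,6.41,0,6],[-2.15,-1.15,6.41,0,6]]]'; python3 go.py .4317 .298 .0205 159.8
python3 - <<'E'
from h import *
t=bgr('top');s=bgr('side')
p=proj('top',(.4317,.298,.0144));q=proj('side',(.4317,.298,.0144));print(p,q)
c=lambda im,p:cv2.resize(im[int(p[1])-30:int(p[1])+30,int(p[0])-40:int(p[0])+40],(400,300),interpolation=cv2.INTER_CUBIC)
cv2.imwrite('pics/a.png',np.hstack([c(t,p),c(s,q)]))
E
```

```text
clock: 1.68
position: [0.4322, 0.2997, 0.047]
tool_rot: [179.9, 0.1, 159.9]
wrist_force: [0.4, -0.4, 0.0]
opening: 0.0601
gripper_force: 0.0
shift cm [-0.005 -0.183  2.648] turn 0.0015 clock 1.6833 pos [0.4322 0.2997 0.047 ] rot [1.7986e+02 9.0000e-02 1.5988e+02] wf [ 0.4 -0.4  0. ] op 0.0601 gf 0.0
[244.05213521 236.12386485] [255.08433753 195.15089584]
```

View pics/a.png

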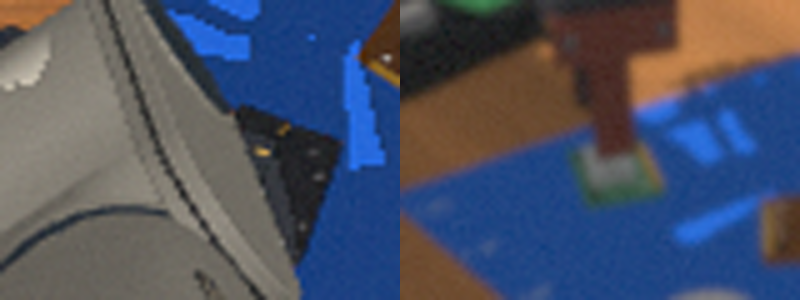

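The side view shows the finger coming down over the can. Its tip is at about (257.8,196) and the can's centre is at about (257,198). The top view is blocked by the arm.

Run:
```python
from h import *
p=arm.read_state()['position'];d=np.array([.345,.938,0])
for o in (.03,.037,.0435): print(o,proj('side',p-d*o+[0,0,-.017]),proj('side',p+d*o+[0,0,-.017]))
```

```text
0.03 [256.51588368 194.82090482] [252.62389047 185.74538849]
0.037 [256.99375609 195.93522816] [252.19232802 184.73905269]
0.0435 [257.44220646 196.98094394] [251.79557404 183.81388477]
```

```bash
python3 -m jog '[[[0,0,0,0,6],[0,0,1.2,0,6],[0,0,2.0,0,6],[0,0,2.45,0,6],[0,0,2.45,0,6],[0,0,2.45,0,6],[0,0,2.45,0,6]]]'; python3 go.py .4317 .298 .0205 159.8
```

```text
clock: 2.37
position: [0.4316, 0.2978, 0.02]
tool_rot: [-180.0, -0.0, 159.8]
wrist_force: [0.1, -0.3, -0.0]
opening: 0.0602
gripper_force: 0.0
shift cm [-0.005  0.02  -0.052] turn -0.0001 clock 2.3667 pos [0.4316 0.2978 0.02  ] rot [-1.7995e+02 -3.0000e-02  1.5980e+02] wf [ 0.1 -0.3 -0. ] op 0.0602 gf 0.0
```

Well placed. Close gently, slowly narrowing.

```bash
python3 -m jog '[[[0,0,0,0,4.5],[0,0,0,0,4.0],[0,0,0,0,3.6],[0,0,0,0,3.4],[0,0,0,0,3.2],[0,0,0,0,3.0],[0,0,0,0,3.0],[0,0,0,0,3.0],[0,0,0,0,3.0]]]' 12;  python3 -m jog '[[[0,0,0,0,3],[0,0,-1,0,3.0],[0,0,-4,0,3.0],[0,0,-7,0,3.0],[0,0,-7,0,3.0],[0,0,-7,0,3]]]'; python3 go.py .5441 -.041 .09 173.7
```

```text
clock: 3.12
position: [0.4319, 0.2981, 0.0206]
tool_rot: [-180.0, -0.0, 159.8]
wrist_force: [0.3, -0.0, -0.8]
opening: 0.0321
gripper_force: 12.0
clock: 3.62
position: [0.433, 0.2988, 0.0927]
tool_rot: [179.8, 0.1, 159.8]
wrist_force: [0.5, 0.1, -0.1]
opening: 0.0317
gripper_force: 12.0
shift cm [-22.161 -28.055   0.227] turn -0.2426 clock 3.6167 pos [0.433  0.2988 0.0927] rot [1.7981e+02 1.4000e-01 1.5980e+02] wf [ 0.5  0.1 -0.1] op 0.0317 gf 11.999881267547607
```

```bash
python3 -m jog '[[[-1.1,-1.4,0,-0.01,3],[-3.5,-4.4,0,-0.04,3],[-6,-7.6,0,-0.07,3],[-8.6,-10.9,0,-0.1,3],[-11.2,-14.2,0,-0.13,3],[-13.8,-17.5,0,-0.16,3],[-16.4,-20.8,0,-0.19,3],[-18.8,-23.8,0.1,-0.22,3],[-20.8,-26.3,0.2,-0.24,3],[-22.2,-28.1,0.2,-0.243,3]]]';python3 -m jog '[[[0,0,0,0,3],[0,0,0,0,3],[0,0,0,0,3],[0,0,0,0,3]]]'; python3 go.py .5441 -.041 .06 173.7
```

```text
clock: 4.45
position: [0.5431, -0.0452, 0.0875]
tool_rot: [-180.0, -0.1, 173.7]
wrist_force: [0.2, -0.4, -0.2]
opening: 0.032
gripper_force: 12.0
clock: 4.78
position: [0.5423, -0.0412, 0.0881]
tool_rot: [180.0, -0.1, 173.8]
wrist_force: [0.5, 0.6, -0.2]
opening: 0.0321
gripper_force: 12.0
shift cm [-0.185  0.035  2.81 ] turn 0.0016 clock 4.7833 pos [ 0.5423 -0.0412  0.0881] rot [ 1.7999e+02 -9.0000e-02  1.7379e+02] wf [ 0.5  0.6 -0.2] op 0.0321 gf 11.999976933002472
```

```bash
python3 -m jog '[[[-0.1,0,1,0,3],[-0.18,0.03,2,0,3],[-0.18,0.03,2.9,0.001,3],[-0.18,0.03,2.9,0.001,3],[-0.18,0.03,2.9,0.001,3],[-0.18,0.03,2.9,0.001,3]]]'; python3 go.py .5441 -.041 .045 173.7
python3 - <<'E'
from h import *
t=bgr('top');s=bgr('side')
p=proj('top',(.545,-.041,.03));q=proj('side',(.545,-.041,.03));print(p,q)
c=lambda im,p:cv2.resize(im[int(p[1])-30:int(p[1])+30,int(p[0])-40:int(p[0])+40],(400,300),interpolation=cv2.INTER_CUBIC)
cv2.imwrite('pics/b.png',np.hstack([c(t,p),c(s,q)]))
E
```

```text
clock: 5.28
position: [0.5449, -0.042, 0.0593]
tool_rot: [180.0, -0.0, 173.7]
wrist_force: [-0.2, 0.2, 0.5]
opening: 0.032
gripper_force: 12.0
shift cm [0.093 0.093 1.434] turn -0.0003 clock 5.2833 pos [ 0.5449 -0.042   0.0593] rot [ 1.8000e+02 -3.0000e-02  1.7368e+02] wf [-0.2  0.2  0.5] op 0.032 gf 11.999876350164413
[368.956039   191.66563692] [366.69395293 225.26280291]
```

View pics/b.png

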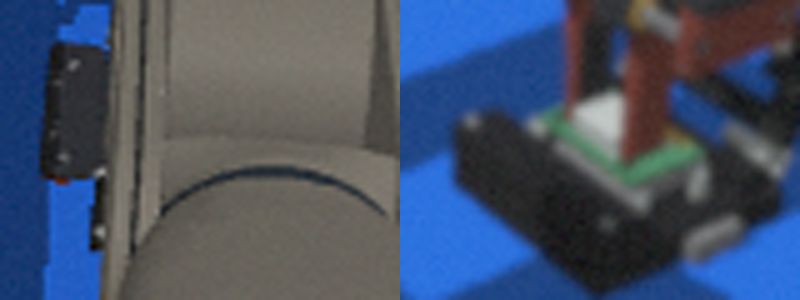

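The side view shows the board held level over the nest, at about (370,222), with the nest plate and guides just below. Now I'll settle and descend in small steps.

```bash
python3 -m jog '[[[0,0,0,0,3],[0,0,0,0,3],[0,0,0,0,3],[0,0,0,0,3]]]'; python3 go.py .5441 -.041 .045 173.7
```

```text
clock: 5.72
position: [0.5452, -0.0422, 0.0599]
tool_rot: [180.0, 0.0, 173.7]
wrist_force: [0.3, -0.7, 1.1]
opening: 0.0314
gripper_force: 12.0
shift cm [0.12  0.112 1.486] turn -0.0007 clock 5.7167 pos [ 0.5452 -0.0422  0.0599] rot [1.8000e+02 2.0000e-02 1.7366e+02] wf [ 0.3 -0.7  1.1] op 0.0314 gf 11.999847292900085
```

```bash
python3 -m jog '[[[0.12,0.11,0.3,0,3],[0.12,0.11,0.4,0,3],[0.12,0.11,0.4,0,3],[0.12,0.11,0.4,0,3],[0.12,0.11,0.4,0,3]]]'; python3 go.py .5441 -.041 .045 173.7
```

```text
clock: 6.13
position: [0.5439, -0.0409, 0.0556]
tool_rot: [-180.0, -0.0, 173.7]
wrist_force: [0.0, -0.6, -1.1]
opening: 0.0319
gripper_force: 12.0
shift cm [-0.019 -0.004  1.055] turn -0.0005 clock 6.1333 pos [ 0.5439 -0.0409  0.0556] rot [-1.8000e+02 -1.0000e-02  1.7367e+02] wf [ 0.  -0.6 -1.1] op 0.0319 gf 11.9999460875988
```

```bash
python3 -m jog '[[[-0.02,0,0.2,0,3],[-0.02,0,0.4,0,3],[-0.02,0,0.4,0,3]]]'; python3 -m jog '[[[0,0,0.15,0,3],[0,0,0.3,0,3],[0,0,0.3,0,3]]]';python3 -m jog '[[[0,0,0.1,0,3],[0,0,0.2,0,3],[0,0,0.2,0,3]]]'; python3 go.py .5441 -.041 .045 173.7
```

```text
clock: 6.38
position: [0.544, -0.041, 0.0512]
tool_rot: [-180.0, -0.0, 173.7]
wrist_force: [0.2, -0.1, -0.6]
opening: 0.0317
gripper_force: 12.0
clock: 6.63
position: [0.544, -0.041, 0.0483]
tool_rot: [-180.0, -0.0, 173.7]
wrist_force: [-0.3, -0.1, 0.2]
opening: 0.032
gripper_force: 12.0
clock: 6.88
position: [0.5441, -0.041, 0.0465]
tool_rot: [180.0, -0.0, 173.7]
wrist_force: [-0.7, -0.7, -0.1]
opening: 0.0321
gripper_force: 12.0
shift cm [-0.005 -0.001  0.146] turn -0.0006 clock 6.8833 pos [ 0.5441 -0.041   0.0465] rot [ 1.8000e+02 -1.0000e-02  1.7367e+02] wf [-0.7 -0.7 -0.1] op 0.0321 gf 11.999845057725906
```

```bash
python3 -m jog '[[[0,0,0.06,0,3],[0,0,0.13,0,3],[0,0,0.13,0,3],[0,0,0.13,0,3]]]'; python3 -m jog '[[[0,0,0,0,3.4],[0,0,0,0,3.7],[0,0,0,0,4.2],[0,0,0,0,4.8],[0,0,0,0,4.8],[0,0,-2,0,4.8],[0,0,-5,0,4.8],[0,0,-9,0,4.8],[0,0,-13,0,4.8],[0,0,-17,0,4.8]]]'; python3 go.py .6708 -.055 .24 83.7
```

```text
clock: 7.22
position: [0.5442, -0.041, 0.0456]
tool_rot: [-180.0, 0.0, 173.7]
wrist_force: [-1.0, -0.1, 3.3]
opening: 0.0321
gripper_force: 12.0
clock: 8.05
position: [0.5436, -0.0409, 0.2168]
tool_rot: [-180.0, -0.1, 173.7]
wrist_force: [0.9, -0.7, -0.1]
opening: 0.0478
gripper_force: 0.0
shift cm [-1.2797e+01  5.0000e-03 -2.3280e+00] turn 1.5703 clock 8.05 pos [ 0.5436 -0.0409  0.2168] rot [-1.8000e+02 -5.0000e-02  1.7367e+02] wf [ 0.9 -0.7 -0.1] op 0.0478 gf 0.0
```

```bash
python3 -m jog '[[[-1,0,-1,0.12,4.8],[-2,0,-2,0.24,4.8],[-3.5,0,-2.3,0.36,4.8],[-5,0,-2.3,0.48,4.8],[-6.5,0,-2.3,0.6,4.8],[-8,0,-2.3,0.72,4.8],[-9.5,0,-2.3,0.84,4.8],[-11,0,-2.3,0.96,4.8],[-12.2,0,-2.3,1.08,4.8],[-12.8,0,-2.3,1.2,4.8]]]'; python3 -m jog '[[[0,0,0,0.12,4.8],[0,0,0,0.24,4.8],[0,0,0,0.36,4.8],[0,0,0,0.37,4.8],[0,0,0,0.37,4.8],[0,0,0,0.37,4.8]]]'; python3 go.py .6715 -.055 .1615 83.7
python3 - <<'E'
from h import *
t=bgr('top');s=bgr('side')
cv2.imwrite('pics/s3.png',s)
c=lambda im,p,w,h,W,H:cv2.resize(im[int(p[1])-h:int(p[1])+h,int(p[0])-w:int(p[0])+w],(W,H),interpolation=cv2.INTER_CUBIC)
cv2.imwrite('pics/c.png',np.hstack([c(t,(369,175),40,60,400,600),c(s,(385,200),40,60,400,600)]))
E
```

```text
clock: 8.88
position: [0.6725, -0.0553, 0.238]
tool_rot: [180.0, 0.0, 104.6]
wrist_force: [0.1, -0.3, 0.2]
opening: 0.0481
gripper_force: 0.0
clock: 9.38
position: [0.6713, -0.0551, 0.2382]
tool_rot: [-180.0, 0.0, 83.9]
wrist_force: [0.8, 0.6, 0.6]
opening: 0.0481
gripper_force: 0.0
shift cm [0.012 0.025 7.673] turn 0.0036 clock 9.3833 pos [ 0.6713 -0.0551  0.2382] rot [-179.99    0.     83.91] wf [0.8 0.6 0.6] op 0.0481 gf 0.0
```

View pics/c.png

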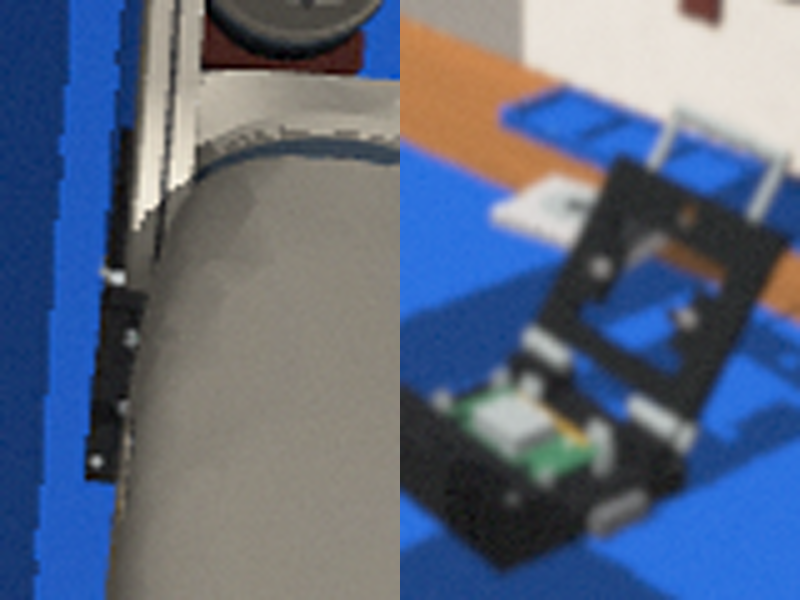

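The side view shows the board seated flat between the guides, at about (385,243), with the gold contacts towards the hinge. The lid and handle are still open. Next I'll descend to the handle.

```bash
python3 -m jog '[[[0,0,2,0,4.8],[0,0,4,0,4.8],[0,0,6,0,4.8],[0,0,7,0,4.8],[0,0,7.67,0,4.8],[0,0,7.67,0,4.8],[0,0,7.67,0,4.8]]]'; python3 go.py .6715 -.055 .1615 83.7; python3 -m jog '[[[0,0,0,0,3.5],[0,0,0,0,2.5],[0,0,0,0,1.5],[0,0,0,0,0.9],[0,0,0,0,0.5],[0,0,0,0,0.5],[0,0,0,0,0.5]]]' 10; python3 go.py .6715 -.055 .1615 83.7
```

```text
clock: 10.07
position: [0.6717, -0.0551, 0.1621]
tool_rot: [180.0, -0.0, 83.7]
wrist_force: [0.6, -1.0, -0.0]
opening: 0.0482
gripper_force: 0.0
shift cm [ 0.01  -0.026  0.061] turn 0.0007 clock 10.0667 pos [ 0.6717 -0.0551  0.1621] rot [179.97  -0.    83.74] wf [ 0.6 -1.  -0. ] op 0.0482 gf 0.0
clock: 10.65
position: [0.6714, -0.0551, 0.1618]
tool_rot: [180.0, -0.0, 83.7]
wrist_force: [0.9, 0.2, 1.4]
opening: 0.0085
gripper_force: 10.0
shift cm [0.009 0.006 0.032] turn 0.0002 clock 10.65 pos [ 0.6714 -0.0551  0.1618] rot [179.99  -0.    83.71] wf [0.9 0.2 1.4] op 0.0085 gf 9.999787509441376
```

Run:
```python
import numpy as np
f=lambda a:np.array([-14*np.cos(a)+.4*np.sin(a),-(14*np.sin(a)+.4*np.cos(a))])
w=[2.1,1.7,1.2,.75,.35,.15,.06]
for a,b in zip(w,w[1:]):
    print(a,b,[(f(a+(b-a)*k/8)-f(a)).round(2).tolist() for k in range(1,9)])
```

```text
2.1 1.7 [[-0.6, -0.36], [-1.22, -0.68], [-1.86, -0.97], [-2.51, -1.24], [-3.17, -1.46], [-3.84, -1.66], [-4.52, -1.82], [-5.21, -1.95]]
1.7 1.2 [[-0.87, -0.11], [-1.74, -0.17], [-2.62, -0.17], [-3.49, -0.11], [-4.36, -0.01], [-5.22, 0.16], [-6.07, 0.37], [-6.9, 0.64]]
1.2 0.75 [[-0.73, 0.29], [-1.45, 0.61], [-2.15, 0.98], [-2.83, 1.38], [-3.48, 1.82], [-4.1, 2.3], [-4.7, 2.81], [-5.27, 3.36]]
0.75 0.35 [[-0.48, 0.51], [-0.93, 1.04], [-1.36, 1.6], [-1.76, 2.18], [-2.12, 2.77], [-2.46, 3.39], [-2.77, 4.02], [-3.04, 4.66]]
0.35 0.15 [[-0.13, 0.33], [-0.24, 0.66], [-0.35, 0.99], [-0.45, 1.33], [-0.54, 1.66], [-0.63, 2.0], [-0.7, 2.34], [-0.77, 2.69]]
0.15 0.06 [[-0.03, 0.16], [-0.05, 0.31], [-0.08, 0.47], [-0.1, 0.62], [-0.12, 0.78], [-0.14, 0.94], [-0.15, 1.09], [-0.17, 1.25]]
```

```bash
python3 -m jog '[[[0,-0.6,-0.36,0,0.5],[0,-1.22,-0.68,0,0.5],[0,-1.86,-0.97,0,0.5],[0,-2.51,-1.24,0,0.5],[0,-3.17,-1.46,0,0.5],[0,-3.84,-1.66,0,0.5],[0,-4.52,-1.82,0,0.5],[0,-5.21,-1.95,0,0.5],[0,-5.21,-1.95,0,0.5],[0,-5.21,-1.95,0,0.5]]]'; python3 go.py .6198 -.05 .1813 83.7
```

```text
clock: 11.48
position: [0.6187, -0.0492, 0.1816]
tool_rot: [-180.0, -0.0, 83.7]
wrist_force: [1.0, 2.3, 5.9]
opening: 0.0085
gripper_force: 10.0
shift cm [-0.072  0.116  0.026] turn 0.0002 clock 11.4833 pos [ 0.6187 -0.0492  0.1816] rot [-1.7996e+02 -1.0000e-02  8.3710e+01] wf [1.  2.3 5.9] op 0.0085 gf 10.002068728208542
```

```bash
python3 -m jog '[[[0,-0.87,-0.11,0,0.5],[0,-1.74,-0.17,0,0.5],[0,-2.62,-0.17,0,0.5],[0,-3.49,-0.11,0,0.5],[0,-4.36,-0.01,0,0.5],[0,-5.22,0.16,0,0.5],[0,-6.07,0.37,0,0.5],[0,-6.9,0.64,0,0.5],[0,-6.9,0.64,0,0.5]]]'; python3 -m jog '[[[0,-0.73,0.29,0,0.5],[0,-1.45,0.61,0,0.5],[0,-2.15,0.98,0,0.5],[0,-2.83,1.38,0,0.5],[0,-3.48,1.82,0,0.5],[0,-4.1,2.3,0,0.5],[0,-4.7,2.81,0,0.5],[0,-5.27,3.36,0,0.5],[0,-5.27,3.36,0,0.5],[0,-5.27,3.36,0,0.5]]]';  python3 go.py .4995 -.035 .14 83.7
```

```text
clock: 12.23
position: [0.5482, -0.0416, 0.1738]
tool_rot: [-179.8, 0.0, 83.7]
wrist_force: [-0.9, 1.0, 1.4]
opening: 0.0086
gripper_force: 10.0
clock: 13.07
position: [0.4976, -0.036, 0.1404]
tool_rot: [-179.9, 0.0, 83.7]
wrist_force: [0.7, 1.3, -1.7]
opening: 0.0084
gripper_force: 10.0
shift cm [0.121 0.176 0.042] turn 0.0003 clock 13.0667 pos [ 0.4976 -0.036   0.1404] rot [-1.7987e+02  1.0000e-02  8.3720e+01] wf [ 0.7  1.3 -1.7] op 0.0084 gf 9.99839186668396
```

```bash
python3 -m jog '[[[0,-0.48,0.51,0,0.5],[0,-0.93,1.04,0,0.5],[0,-1.36,1.6,0,0.5],[0,-1.76,2.18,0,0.5],[0,-2.12,2.77,0,0.5],[0,-2.46,3.39,0,0.5],[0,-2.77,4.02,0,0.5],[0,-3.04,4.66,0,0.5],[0,-3.04,4.66,0,0.5]]]'; python3 -m jog '[[[0,-0.13,0.33,0,0.5],[0,-0.24,0.66,0,0.5],[0,-0.35,0.99,0,0.5],[0,-0.45,1.33,0,0.5],[0,-0.54,1.66,0,0.5],[0,-0.63,2,0,0.5],[0,-0.7,2.34,0,0.5],[0,-0.77,2.69,0,0.5],[0,-0.77,2.69,0,0.5],[0,-0.77,2.69,0,0.5]]]';  python3 go.py .4613 -.0324 .068 83.7
```

```text
clock: 13.82
position: [0.4679, -0.0327, 0.0933]
tool_rot: [-180.0, 0.0, 83.7]
wrist_force: [2.3, 1.2, -2.9]
opening: 0.0084
gripper_force: 10.0
clock: 14.65
position: [0.4607, -0.0319, 0.0673]
tool_rot: [-180.0, 0.0, 83.7]
wrist_force: [1.1, 1.0, -1.9]
opening: 0.0081
gripper_force: 10.0
shift cm [-0.044  0.062 -0.067] turn 0.0003 clock 14.65 pos [ 0.4607 -0.0319  0.0673] rot [-179.98    0.     83.72] wf [ 1.1  1.  -1.9] op 0.0081 gf 9.999276548624039
```

```bash
python3 -m jog '[[[0,-0.02,0.15,0,0.5],[0,-0.04,0.3,0,0.5],[0,-0.06,0.45,0,0.5],[0,-0.08,0.6,0,0.5],[0,-0.1,0.75,0,0.5],[0,-0.11,0.9,0,0.5],[0,-0.12,0.95,0,0.5],[0,-0.12,0.95,0,0.5]]]'; python3 -m jog '[[[0,0,0.1,0,0.5],[0,0,0.2,0,0.5],[0,0,0.2,0,0.5]]]'
```

```text
clock: 15.32
position: [0.4594, -0.0318, 0.0579]
tool_rot: [-180.0, 0.0, 83.7]
wrist_force: [0.4, 1.0, -0.5]
opening: 0.0086
gripper_force: 10.0
clock: 15.57
position: [0.4592, -0.0317, 0.0559]
tool_rot: [-180.0, 0.0, 83.7]
wrist_force: [0.2, 1.5, -1.2]
opening: 0.0085
gripper_force: 10.0
```

```bash
python3 -m jog '[[[0,0,0.05,0,0.5],[0,0,0.1,0,0.5],[0,0,0.1,0,0.5]]]'; python3 -m jog '[[[0,0,0.05,0,0.5],[0,0,0.1,0,0.5],[0,0,0.1,0,0.5]]]'
```

```text
clock: 15.82
position: [0.4591, -0.0317, 0.055]
tool_rot: [-179.9, 0.0, 83.7]
wrist_force: [-1.5, 0.4, 0.5]
opening: 0.0086
gripper_force: 10.0
clock: 16.07
position: [0.459, -0.0317, 0.054]
tool_rot: [-179.9, 0.0, 83.7]
wrist_force: [-2.8, 1.7, 1.0]
opening: 0.0087
gripper_force: 10.0
```

```bash
python3 -m jog '[[[0,0,0,0,1.2],[0,0,0,0,1.6],[0,0,0,0,2],[0,0,0,0,2],[0,0,-1,0,2],[0,0,-3,0,2],[0,0,-7,0,3],[0,0,-11,0,4],[0,0,-15,0,4.5],[0,0,-15,0,4.5]]]'; python3 go.py .506 -.2555 .20 13
python3 - <<'E'
from meas import *
t=cv2.imread('pics/top0.png');s=cv2.imread('pics/side0.png')
cv2.imwrite('pics/s4.png',bgr('side'))
# knob top disc: fit by edge radius; rack top outline
for thr in (190,205,220):
    c,b,cn=blob(t,(446,195,14,16),lambda h:(h[...,2]>thr)&(h[...,1]<60)); (e,ax,a)=cv2.fitEllipse(cn.astype(np.float32)); print(thr,c,e,ax,onz('top',e,.074))
c=cv2.resize(t[190:245,433:471],(608,880),interpolation=cv2.INTER_CUBIC)
g=cv2.cvtColor(t,cv2.COLOR_BGR2GRAY)[196:212,443:463];print(g)
E
```

```text
clock: 16.9
position: [0.4637, -0.0322, 0.2116]
tool_rot: [179.3, -0.0, 83.7]
wrist_force: [0.5, -0.4, 0.7]
opening: 0.0422
gripper_force: 0.0
shift cm [-21.736   6.634   1.243] turn 1.2342 clock 16.9 pos [ 0.4637 -0.0322  0.2116] rot [ 1.7927e+02 -1.0000e-02  8.3710e+01] wf [ 0.5 -0.4  0.7] op 0.0422 gf 0.0
190 [454.07015366 203.07655118] (453.9936828613281, 202.9756317138672) (7.820539474487305, 14.719315528869629) [ 0.5069785  -0.25586018  0.074     ]
205 [454.07808943 203.08909373] (454.0262756347656, 203.02011108398438) (7.5825514793396, 14.689897537231445) [ 0.50686213 -0.25593936  0.074     ]
220 [453.38550106 202.51891071] (453.3903503417969, 202.51416015625) (7.274542808532715, 7.630275249481201) [ 0.50819761 -0.25436033  0.074     ]
[[225 224 226 213 125 131 134 138 137 135 132 162 218 125 100 104 105 105
  104 108]
 [224 224 228 213 123 130 134 134 137 134 130 158 218 153 100  98 100 104
  105 105]
 [226 225 230 213 126 131 131 124 122  93 120 160 219 150  99 104 104 102
  102 102]
 [228 226 231 219 128 126 113  97 169 235 230 220 190 195  93  99 102 105
  105 104]
 [231 2
[... 313 characters left out ...]
 100 100
  103 103]
 [142 228 188 179  79  69 137 233 229 227 227 228 226 227 213  92 101 103
  102 105]
 [102 187 215 143 115  95  95 168 235 229 227 227 232 235 175 152  97 100
  103 105]
 [101 187 222 164 203 118  62 107 172 222 238 230 166 202 214 151  92 102
  105 101]
 [ 78 107 169 223 187 211 185  98  72 105 159 157 158 229 219 181  96 100
  102 102]
 [ 73  93 135 139 129 115 140 157 132 129 130 132 133 162 228 209  95  98
  104 102]
 [ 78  88 126 135 138 135 134 130 119 135 136 135 130 159 229 218 154 102
  102 100]
 [ 77  87 116 135 136 135 135 133 131 129 136 135 131 158 230 215 150  98
  101 104]
 [ 79  80 106 139 135 135 134 134 131 134 133 136 130 159 228 218 180  98
  101 101]]
```

```bash
python3 -m jog '[[[-1.5,0.4,0,0.12,5],[-4,1.2,0,0.24,5],[-6.5,2,0,0.36,5],[-9,2.8,0,0.48,5],[-11.5,3.6,0,0.6,5],[-14,4.4,0,0.72,5],[-16.5,5,0,0.84,5],[-19,5.8,0,0.96,5],[-21,6.5,0,1.08,5],[-21.7,6.7,0,1.2,5]]]'; python3 -m jog '[[[0,0,2,0.03,5],[0,0,5,0.03,5],[0,0,7,0.03,5],[0,0,7,0.03,5],[0,0,7,0.03,5]]]'; python3 go.py .508 -.2545 .063 13;python3 - <<'E'
from h import *
t=bgr('top');s=bgr('side');p=arm.read_state()['position'];print(p)
cv2.imwrite('pics/t5.png',t)
c=lambda im,p,w,h,W,H:cv2.resize(im[int(p[1])-h:int(p[1])+h,int(p[0])-w:int(p[0])+w],(W,H),interpolation=cv2.INTER_CUBIC)
cv2.imwrite('pics/d.png',np.hstack([c(s,(425,270),40,50,400,500),c(s,(380,215),40,50,400,500)]))
E
```

```text
clock: 17.78
position: [0.5024, -0.2572, 0.203]
tool_rot: [-180.0, 0.0, 14.5]
wrist_force: [0.4, 0.1, 0.4]
opening: 0.0501
gripper_force: 0.0
clock: 18.2
position: [0.5012, -0.2542, 0.1326]
tool_rot: [-179.8, 0.2, 13.2]
wrist_force: [-0.3, -0.1, 0.4]
opening: 0.0501
gripper_force: 0.0
shift cm [0.681 0.206 6.959] turn 0.0042 clock 18.2 pos [ 0.5012 -0.2542  0.1326] rot [-179.85    0.18   13.24] wf [-0.3 -0.1  0.4] op 0.0501 gf 0.0
[ 0.5028263  -0.25498453  0.13480886]
```

View pics/d.png

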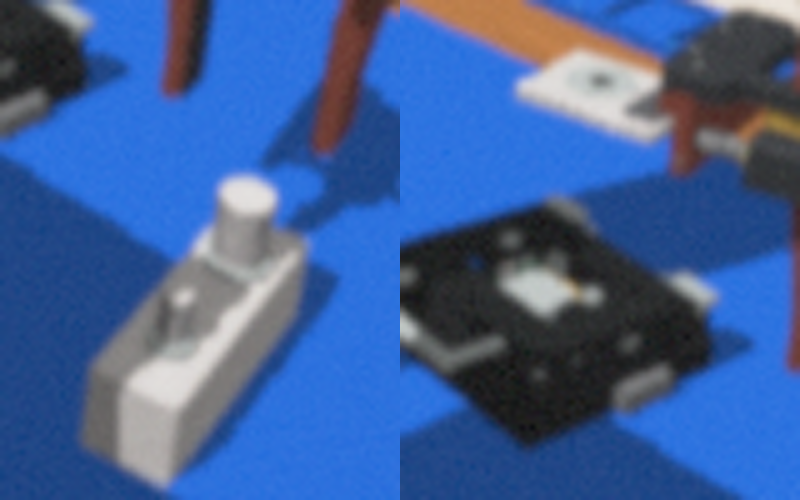

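The side view shows the lid resting down on the board. The pin's knob is at about (434,258) with the open fingers straddling it from above. Next I'll correct the offset, descend, and look for the lid hole in the top picture.

```bash
python3 -m jog '[[[0.3,0,1,0,5],[0.52,0.05,3,0,5],[0.52,0.05,3,0,5],[0.52,0.05,3,0,5],[0.52,0.05,3,0,5],[0.52,0.05,3,0,5]]]'; python3 go.py .508 -.2545 .063 13
python3 - <<'E'
from h import *
t=cv2.imread('pics/t5.png')
print(cv2.cvtColor(t,cv2.COLOR_BGR2GRAY)[196:216,356:382]);print(proj('top',(.5044,-.0366,.0515)))
cv2.imwrite('pics/e.png',cv2.resize(t[150:270,330:490],(800,600),interpolation=cv2.INTER_CUBIC))
E
```

```text
clock: 18.8
position: [0.5081, -0.2543, 0.1051]
tool_rot: [179.9, -0.1, 13.2]
wrist_force: [0.1, -0.6, 0.4]
opening: 0.0502
gripper_force: 0.0
shift cm [-0.016  0.01   4.208] turn 0.0042 clock 18.8 pos [ 0.5081 -0.2543  0.1051] rot [ 1.7995e+02 -6.0000e-02  1.3240e+01] wf [ 0.1 -0.6  0.4] op 0.0502 gf 0.0
[[ 63  46  21  34  63  58  82 149 187 191 226 224 202 198 200 193 191 192
  181  69  62  67  63  46  31  35]
 [ 65  59  61  61  62  62  59  68  72  70  77  73  69  70 104 128 134 168
  167  72  50  40  31  19  37  33]
 [ 56  54  59  63  64  62  64  64  59  62  56  61  60  57  63  64  63  71
   72  55  42  35  30  49  68  62]
 [ 51  98  94  75  77  71  37  37  40  51  54  55  58  62  62  65  64  64
   60  63  60  64  66  65  64  62]
 [ 18  30  33  41  41  26  25  30  25  29  19  21  26  27  27  27  36  37
   38  47  63  72  55  56  68  63]
 [ 24  25  24  22  22  19  28  34  34  36  34  37  38  33  31  29  32  31
   23  40  66  84 101  92  66  27]
 [ 23  22  17  25  25  26  25  36  39  40  31  34  34  30  32  32  36  37
   35  34  32  35  38  43  49  30]
 [ 23  26  26  25  27  20  26 
[... 715 characters left out ...]
  37  33  35  38]
 [ 12  16  21  22  27  35  36  36  36  29  34  37  38  33  36  36  39  36
   35  34  40  34  34  40  37  35]
 [  8  19  13   3  18  24  28  22  22  28  31  26  32  37  29  30  37  38
   43  34  31  26  23  23  22  29]
 [ 43  56  74  58  56  25  25  22   9   7  13  25  22  23  24  25  24  11
   22  21  20  22  14  14  21  17]
 [ 65 101  99 101  98  96  99  99 100  95  74  76  74  48  55  28  19  19
    3   8   7  13  10  29  77 109]
 [ 68 100  97  99  99  97  97  92 100  97  96 100  97  97  98  91  56  63
   61  60  61  51  51  52  72 111]
 [ 68  97  96  93  97 101  99  98  94  99  96  95  95  98  99  93  55  61
   61  64  62  61  54  64  84 111]]
[368.15533386 206.13781559]
```

View pics/e.png

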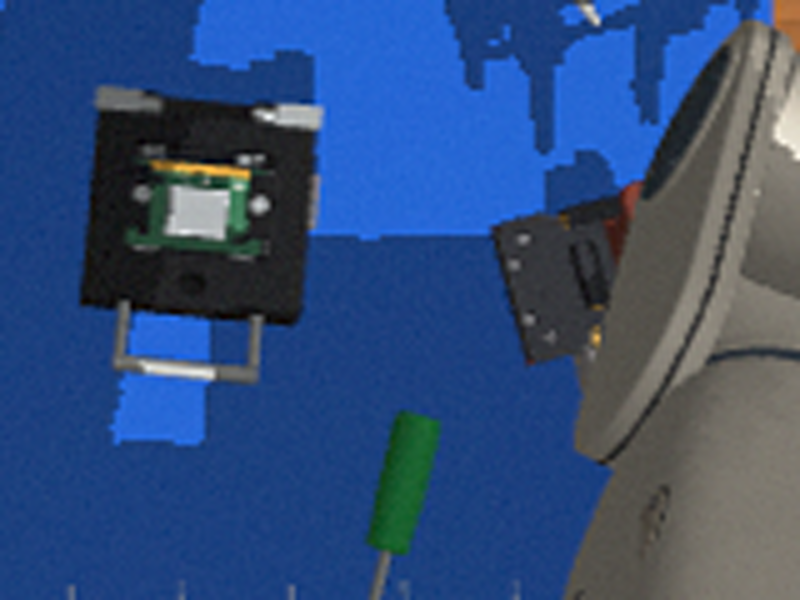

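The top view shows the lid down with its pin hole at about (368.1,206.5), within 1 mm of the position predicted from the nest. Now I'll take the pin.

```bash
python3 -m jog '[[[0,0,1.5,0,5],[0,0,3,0,5],[0,0,4,0,5],[0,0,4.2,0,5],[0,0,4.2,0,5],[0,0,4.2,0,5]]]'; python3 -m jog '[[[0,0,0,0,4],[0,0,0,0,3],[0,0,0,0,2.4],[0,0,0,0,1.8],[0,0,0,0,1.8],[0,0,0,0,1.8],[0,0,0,0,1.8],[0,0,0,0,1.8]]]' 45;python3 go.py .508 -.2545 .063 13
```

```text
clock: 19.3
position: [0.5079, -0.2543, 0.0626]
tool_rot: [180.0, -0.0, 13.2]
wrist_force: [-0.4, -0.5, -0.1]
opening: 0.0501
gripper_force: 0.0
clock: 19.97
position: [0.5077, -0.2542, 0.0624]
tool_rot: [180.0, -0.0, 13.2]
wrist_force: [-0.7, 0.9, 4.6]
opening: 0.0215
gripper_force: 45.0
shift cm [ 0.019  0.037 -0.058] turn 0.0042 clock 19.9667 pos [ 0.5077 -0.2542  0.0624] rot [ 1.7998e+02 -2.0000e-02  1.3240e+01] wf [-0.7  0.9  4.6] op 0.0215 gf 45.001028180122375
```

```bash
python3 -m jog '[[[0,0,-0.5,0,1.8],[0,0,-2,0,1.8],[0,0,-4,0,1.8],[0,0,-6,0,1.8],[0,0,-7.5,0,1.8],[0,0,-7.5,0,1.8],[0,0,-7.5,0,1.8]]]';python3 go.py .5038 -.037 .125 13
```

```text
clock: 20.55
position: [0.5079, -0.2542, 0.1376]
tool_rot: [179.9, -0.1, 13.2]
wrist_force: [0.1, -0.8, -0.6]
opening: 0.0216
gripper_force: 45.0
shift cm [  4.58  -21.239   1.246] turn 0.0043 clock 20.55 pos [ 0.5079 -0.2542  0.1376] rot [ 1.7994e+02 -7.0000e-02  1.3240e+01] wf [ 0.1 -0.8 -0.6] op 0.0216 gf 44.999783635139465
```

```bash
python3 -m jog '[[[0.3,-1.4,0,0,1.8],[0.9,-4,0,0,1.8],[1.5,-7,0,0,1.8],[2.2,-10,0,0,1.8],[2.8,-13,0,0,1.8],[3.4,-16,0,0,1.8],[4,-18.6,0,0,1.8],[4.4,-20.4,0.4,0,1.8],[4.58,-21.24,0.8,0,1.8],[4.58,-21.24,1.2,0,1.8]]]';python3 -m jog '[[[0,0,0,0,1.8],[0,0,0,0,1.8],[0,0,0,0,1.8],[0,0,0,0,1.8],[0,0,0,0,1.8]]]'; python3 go.py .5038 -.037 .115 13.2
```

```text
clock: 21.38
position: [0.5023, -0.0349, 0.1239]
tool_rot: [-180.0, 0.1, 13.4]
wrist_force: [0.3, 1.1, -1.5]
opening: 0.0209
gripper_force: 45.0
clock: 21.8
position: [0.5036, -0.0376, 0.1253]
tool_rot: [180.0, -0.0, 13.2]
wrist_force: [0.0, -0.3, 0.1]
opening: 0.0214
gripper_force: 45.0
shift cm [ 0.033 -0.059  1.026] turn -0.0006 clock 21.8 pos [ 0.5036 -0.0376  0.1253] rot [ 1.7999e+02 -1.0000e-02  1.3160e+01] wf [ 0.  -0.3  0.1] op 0.0214 gf 44.999964237213135
```

```bash
python3 -m jog '[[[0.03,-0.05,0.5,0,1.8],[0.03,-0.05,1,0,1.8],[0.03,-0.05,1.3,0,1.8],[0.03,-0.05,1.3,0,1.8],[0.03,-0.05,1.3,0,1.8]]]';python3 -m jog '[[[0,0,0.2,0,1.8],[0,0,0.4,0,1.8],[0,0,0.4,0,1.8]]]';python3 -m jog '[[[0,0,0.1,0,1.8],[0,0,0.3,0,1.8],[0,0,0.3,0,1.8]]]'; python3 go.py .5038 -.037 .0625 13.2
```

```text
clock: 22.22
position: [0.5034, -0.0363, 0.1117]
tool_rot: [-180.0, 0.0, 13.2]
wrist_force: [-0.0, 0.6, -0.8]
opening: 0.0214
gripper_force: 45.0
clock: 22.47
position: [0.5035, -0.0363, 0.1079]
tool_rot: [-180.0, 0.0, 13.2]
wrist_force: [0.7, 1.3, -0.6]
opening: 0.0213
gripper_force: 45.0
clock: 22.72
position: [0.5035, -0.0363, 0.1049]
tool_rot: [-180.0, 0.0, 13.2]
wrist_force: [0.5, 0.6, -0.6]
opening: 0.0207
gripper_force: 45.0
shift cm [0.011 0.078 4.238] turn 0.0007 clock 22.7167 pos [ 0.5035 -0.0363  0.1049] rot [-1.7999e+02  2.0000e-02  1.3240e+01] wf [ 0.5  0.6 -0.6] op 0.0207 gf 44.99987304210663
```

```bash
python3 -m jog '[[[0,0.03,0.2,0,1.8],[0,0.03,0.4,0,1.8],[0,0.03,0.4,0,1.8]]]';python3 -m jog '[[[0,0,0.2,0,1.8],[0,0,0.4,0,1.8],[0,0,0.4,0,1.8]]]';python3 -m jog '[[[0,0,0.2,0,1.8],[0,0,0.4,0,1.8],[0,0,0.4,0,1.8]]]'; python3 go.py .5038 -.037 .0625 13.2
```

```text
clock: 22.97
position: [0.5035, -0.0366, 0.1007]
tool_rot: [-180.0, 0.0, 13.2]
wrist_force: [0.3, -0.0, -1.0]
opening: 0.0215
gripper_force: 45.0
clock: 23.22
position: [0.5035, -0.0366, 0.0967]
tool_rot: [-180.0, 0.0, 13.2]
wrist_force: [0.4, -0.1, 0.2]
opening: 0.0214
gripper_force: 45.0
clock: 23.47
position: [0.5035, -0.0366, 0.0928]
tool_rot: [-180.0, 0.0, 13.2]
wrist_force: [-0.6, 0.6, -0.8]
opening: 0.0213
gripper_force: 45.0
shift cm [0.019 0.048 3.026] turn 0.0007 clock 23.4667 pos [ 0.5035 -0.0366  0.0928] rot [-1.7999e+02  3.0000e-02  1.3240e+01] wf [-0.6  0.6 -0.8] op 0.0213 gf 44.999810457229614
```

Foot at about 0.036, already entering the base hole with no side force. Continuing.

```bash
python3 -m jog '[[[0,0,0.3,0,1.8],[0,0,0.6,0,1.8],[0,0,0.6,0,1.8]]]';python3 -m jog '[[[0,0,0.3,0,1.8],[0,0,0.6,0,1.8],[0,0,0.6,0,1.8]]]';python3 -m jog '[[[0,0,0.2,0,1.8],[0,0,0.4,0,1.8],[0,0,0.4,0,1.8]]]'; python3 -m jog '[[[0,0,0.1,0,1.8],[0,0,0.2,0,1.8],[0,0,0.2,0,1.8]]]'
```

```text
clock: 23.72
position: [0.5034, -0.0366, 0.0866]
tool_rot: [-180.0, 0.0, 13.2]
wrist_force: [-0.3, -0.1, -0.7]
opening: 0.0212
gripper_force: 45.0
clock: 23.97
position: [0.5034, -0.0366, 0.0806]
tool_rot: [-180.0, 0.0, 13.2]
wrist_force: [-0.0, -1.3, -0.6]
opening: 0.0215
gripper_force: 45.0
clock: 24.22
position: [0.5036, -0.0366, 0.0768]
tool_rot: [-180.0, 0.0, 13.2]
wrist_force: [0.1, 0.2, -1.4]
opening: 0.0212
gripper_force: 45.0
clock: 24.47
position: [0.5037, -0.0366, 0.075]
tool_rot: [-180.0, 0.0, 13.2]
wrist_force: [1.1, 0.6, -0.2]
opening: 0.0213
gripper_force: 45.0
```

Collar is about to touch the propped lid. Press in small steps.

```bash
python3 -m jog '[[[0,0,0.1,0,1.8],[0,0,0.2,0,1.8],[0,0,0.2,0,1.8]]]'; python3 -m jog '[[[0,0,0.1,0,1.8],[0,0,0.2,0,1.8],[0,0,0.2,0,1.8]]]'; python3 -m jog '[[[0,0,0.1,0,1.8],[0,0,0.15,0,1.8],[0,0,0.15,0,1.8]]]'; python3 -m jog '[[[0,0,0.05,0,1.8],[0,0,0.1,0,1.8],[0,0,0.1,0,1.8]]]'
```

```text
clock: 24.72
position: [0.5036, -0.0366, 0.0732]
tool_rot: [-180.0, 0.0, 13.2]
wrist_force: [-1.9, -0.1, 2.8]
opening: 0.0215
gripper_force: 45.0
clock: 24.97
position: [0.5034, -0.0366, 0.071]
tool_rot: [-180.0, 0.0, 13.2]
wrist_force: [-1.8, 0.3, 4.0]
opening: 0.0213
gripper_force: 45.0
clock: 25.22
position: [0.5033, -0.0366, 0.0695]
tool_rot: [-180.0, 0.1, 13.2]
wrist_force: [-1.7, 1.3, 3.7]
opening: 0.0214
gripper_force: 45.0
clock: 25.47
position: [0.5032, -0.0365, 0.0686]
tool_rot: [-180.0, 0.1, 13.2]
wrist_force: [-3.7, 0.2, 4.9]
opening: 0.0211
gripper_force: 45.0
```

```bash
python3 -m jog '[[[0,0,0.05,0,1.8],[0,0,0.05,0,1.8],[0,0,0.05,0,1.8]]]'; python3 -m jog '[[[0,0,0.05,0,1.8],[0,0,0.05,0,1.8],[0,0,0.05,0,1.8]]]'; python3 -m jog '[[[0,0,0.05,0,1.8],[0,0,0.05,0,1.8],[0,0,0.05,0,1.8]]]'
```

```text
clock: 25.72
position: [0.5032, -0.0365, 0.0684]
tool_rot: [-180.0, 0.1, 13.2]
wrist_force: [-4.0, 0.2, 9.3]
opening: 0.0211
gripper_force: 45.0
clock: 25.97
position: [0.5032, -0.0365, 0.0683]
tool_rot: [-180.0, 0.1, 13.2]
wrist_force: [-6.6, 0.8, 15.5]
opening: 0.0214
gripper_force: 45.0
clock: 26.22
position: [0.5032, -0.0365, 0.0682]
tool_rot: [-180.0, 0.0, 13.2]
wrist_force: [-8.0, 0.4, 20.6]
opening: 0.0213
gripper_force: 45.0
```

```bash
python3 -m jog '[[[0,0,0,0,1.8],[0,0,0,0,1.8],[0,0,0,0,1.8],[0,0,0,0,1.8],[0,0,0,0,1.8],[0,0,0,0,1.8]]]'
python3 - <<'E'
from h import *
s=bgr('side')
cv2.imwrite('pics/f.png',cv2.resize(s[160:300,280:467],(800,599),interpolation=cv2.INTER_CUBIC))
E
```

```text
clock: 26.72
position: [0.5032, -0.0365, 0.0682]
tool_rot: [-180.0, 0.1, 13.2]
wrist_force: [-7.6, 0.4, 21.1]
opening: 0.0213
gripper_force: 45.0
```

View pics/f.png

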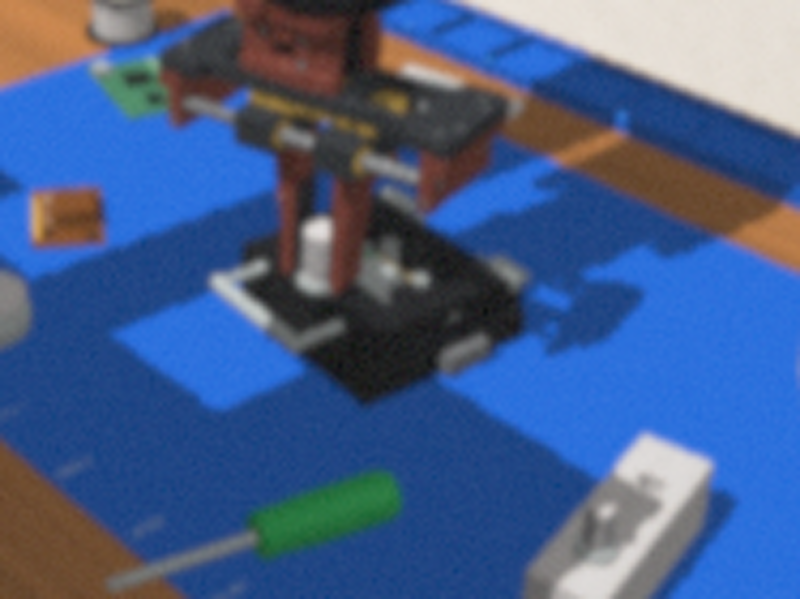

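The side view shows the lid flat on the land with the pin's collar on it and the knob held at about crop (318,250). The spare pin is still in the rack and the other items look undisturbed.

```bash
python3 -c "
from workcell import arm
print(arm.hand_in())"
```

```text
the job is handed in; nothing more can be done
None
```

The job is handed in at about 27 s on the clock: the board lies in the nest with its contacts towards the hinge, and the large-knob pin is still held and pressed down at about 21 N, keeping the lid shut.

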